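# Clip the hair clipper's snap hook onto the cart's eye

## Task

Secure the clipper to the cart before it is wheeled away: pick the clipper up from the mat, press the gate of its snap hook against the upright bar of the steel eye until the bar is inside the hook, then draw the clipper back along its length so the gate snaps shut and give it a light tug of about three quarters of a kilo to prove that it holds. Do it gently, never loading the eye with more than one and a half kilos, leave the comb, the spray bottle and the jar where they are, and leave the clipper lying flat and let go on the cart top, clipped on, with the bar still in or close to the end of the hook.

Things in the scene. Friction and masses are not known exactly. Their poses are not given: they have to be found in the camera images.
- clipper: Gold-toned hair clipper lying on the blue mat (3 mm thick), 0.22 to 0.39 kg. Body 150 (x) by 40 (y) by 40 mm high; origin at the centre of its underside, z up. Black head and steel blade at its -x end, reaching x = -115 mm. A rigid steel snap hook sticks out of its +x (tail) end, lying flat at z = 20 mm.
- clipper_grip (a point): Good place to hold the clipper across its 40 mm width: clipper x = 35, y = 0, z = 26 mm. Axes as the clipper's.
- hook_seat (a point): Inside the hook's crook, where the middle of the eye's 6 mm bar sits when the clipper is drawn back tight: clipper x = 126.5, y = 0, z = 20 mm. The hook is 5 mm round bar: spine along y = +9 from its base block (x = 80 to 89), bent in a half circle (centre x = 123, y = 0, radius 9; far end x = 134.5) to a nose along y = -9 with a blunt end at x = 115.5. 13 mm clear inside.
- hook_mouth (a point): Where the bar should press the gate: clipper x = 107, y = -9 (gate's middle line), z = 20 mm. The mouth between base and nose is closed by the gate. From first touch the bar clears the nose after about 11 mm of pressing; after 11 to 15 mm (more, nearer the nose) the gate is at its stop and the force climbs steeply. Then draw the clipper back along its -x by about 20 mm until the crook meets the bar.
- gate (a joint): Sprung gate of the hook, 4 mm round bar 28 mm long, hinged at clipper x = 87, y = -9 mm. Radians: 0 = shut (along y = -9), grows as its free end is pressed inward (to clipper +y), hard stop at 0.62. Pressed 20 mm from the hinge it yields from 2 N and takes about 5 N near the stop. It cannot swing outward and shuts by itself once the bar has slid past its free end into the crook.
- eye_foot: Dark steel foot plate of the eye, fixed on the cart top, 50 mm wide (y), 6 mm thick, from x = -17.5 to 67.5 mm; origin on the cart top, z up. The rigid steel eye on it is an upright frame in the x-z plane, 62 mm high: 6 mm round upright bar near x = 0, arms from its ends (z = 9 and 59 mm) to +x, and a back plate 18 mm wide whose near face is 32 mm behind the bar.
- eye_nominal (a point): Middle of the eye's upright bar as drawn: foot x = 0, y = 0, z = 34 mm, axes as the foot's. The eye is clamped in slots, so its bar truly stands up to 6 mm off this point in x and up to 3.5 mm in y: not measured, to be felt; it does not give. The clipper belongs on the -x side, its x along the foot's +y, gate facing +x: press along +x, then draw back along -y.
- comb: Black fine-tooth comb lying flat on the cart top, 180 (x) by 30 by 6 mm; origin at the centre of its underside. To be left alone.
- spray_bottle: Red plastic spray bottle with a black head, 70 mm across and 205 mm tall, standing; origin at the centre of its underside. To be left alone.
- jar: Glass jar with a steel lid, 60 mm across and 75 mm tall, standing; origin at the centre of its underside. To be left alone.
Things that resemble listed ones, but are neither listed nor needed, are in the scene too. Leave any green or orange look-alike of the eye_foot alone.

How it is judged:
By the outcome, as a careful person would: the job done as asked, in the order asked, and still so for the second after the job is handed in, with the robot touching nothing.
It also fails if it takes over 72 s, if anything falls off the work surface, if the arm or the gripper's body presses on something with over 40 N, if the wrist force passes 120 N, or if a joint passes its speed limit or range.

## Robot

A 7-joint arm with a two-finger parallel gripper is mounted at the origin on the work surface. World frame = base frame: x ahead of the robot, y to its left, z up, the work surface at z = 0. Lengths are in mm, angles in rad, forces in N, time in s.
With the tool pointing down it reaches from about 400 to 900 mm from the base axis. Payload 5.6 kg.
Tool frame: the origin (TCP) lies midway between the tips of the shut fingers; the grasp point (between the pads) lies 19 mm behind it; x points along the fingers, y is the direction in which the jaws open and shut, and the axes are right-handed (so a half turn about x gives the same grasp; the last joint's range is limited). The gripper opens to 92 mm and grips with 3 to 60 N. Pads are 20 mm wide; open, the fingers measure 128 mm over their backs; the gripper's body (75 mm by 189 mm) begins 69 mm behind the grasp point.
Start: joints at [1.301, 0.468, -0.012, 1.603, 0.006, 1.071, -0.056], TCP at [146.116, -633.371, 214.592] pointing down, gripper open.
Joint ranges: [-2.53, 2.53], [-0.31, 2.02], [-1.57, 1.55], [0.28, 2.44], [-1.29, 4.43], [0.15, 1.84], [-2.92, 2.92]. Speed limits (rad/s): [2.57, 2.57, 3.14, 3.14, 3.14, 3.14, 3.14].

## Interface

Orientations are given as a rotation vector (axis times angle).
In Python, from cell import robot, grip, kin, viewer gives the robot as it stands. Calls block until the motion is done:
- robot.movep(position, orientation): joint-space move of the TCP to a pose.
- robot.servo_line(position, feed=150, rotation=None): straight line of the TCP; rotation=None keeps the orientation; feed is the mean speed in mm/s.
- robot.goto_joints(angles): joint-space move.
- grip(opening, newtons=None): opening from 0.0 (shut) to 1.0 (fully open); newtons is the grip in N (None keeps the last); returns when the fingers have stopped.
- robot.hold(seconds).
- kin.ik(position, orientation): joint angles nearest the present ones, or None.
- robot.observe(): the state.
- viewer.read_camera(name): name is "side" or "top"; returns the picture (384x512x3 uint8, red, green, blue); there is no depth.
- viewer.camera_info(name): a dict with "camera_matrix" (3x3 intrinsics, pixels), "R" (3x3) and "t" (3): a world point X has camera coordinates R X + t. Camera axes: x right, y down, z forward; pixel columns grow to the right and rows downward; lengths in mm; the calibration is good to about 2 mm. A picture is of the moment at which its call begins. camera_info takes no time and is no camera call.
A pose or a line that the arm cannot do raises robot.IKError and nothing moves.
- robot.job_done(): hands the job in, once; it reports no verdict.
Trained networks look in the newest picture that a camera, given by its name, has taken for a name from the list of things; names that differ only in an ending like _2 or _b are one class to them, and where a whole thing is asked for, a point or a joint stands for the part that bears it (a point fixed in the world has none). Each returns a list of dicts, best first, with "confidence" (0 to 1); they miss things now and then, are a little off and sometimes report something else, mostly with a low value. They report only what shows in the picture. A call takes as long as a camera call. They do not tell look-alikes from the thing itself.
- viewer.silhouettes(name, camera): "mask" (384x512 bool, what is visible of it).
- viewer.pinpoint(name, camera): "at" ([x, y, z] in mm, in the coordinates of the camera as it stood for that picture, good to about 4 mm: a listed point, or the origin of a listed thing).
The state is a dict: "t": time; "joints": joint angles; "joint_velocities": joint speeds; "joint_torque": joint torques, N m; "tcp_pos": TCP position; "tcp_rot": TCP orientation; "contact_force": force on the tool from outside, world axes, zero at the start; "wrist_torque": the same for the moment, N m; "grip_width": opening from 0.0 (shut) to 1.0 (fully open).
Only numpy, scipy, OpenCV 4.12 (cv2) and the standard library are available. Lean on these libraries where they do the work, as an engineer would, in place of code of your own. Each camera call takes 0.05 s, during which the arm holds its last target.

## Working session

There is one attempt and no reset: what is moved stays moved. The work goes in short steps, each a Python script; the robot and the scene stay as the last script left them, time stands still between calls to the robot, and variables do not carry over. Pictures are saved under pics/ and viewed, and the job is handed in when it is done.

```bash
ls; mkdir -p pics; cat > h.py <<'E'
import numpy as np, cv2
from cell import robot, grip, kin, viewer
def snap(cam,name,scale=1.5):
    im=viewer.read_camera(cam)
    cv2.imwrite('pics/'+name+'_raw.png',im[:,:,::-1])
    cv2.imwrite('pics/'+name+'.png',cv2.resize(im[:,:,::-1],None,fx=scale,fy=scale,interpolation=cv2.INTER_CUBIC))
    return im
def cam(n):
    c=viewer.camera_info(n); return np.array(c["camera_matrix"]),np.array(c["R"]),np.array(c["t"])
def ray_at_z(n,px,z):
    K,R,t=cam(n); d=R.T@np.linalg.inv(K)@np.array([px[0],px[1],1.]); C=-R.T@t
    return C+d*(z-C[2])/d[2]
def proj(n,X):
    K,R,t=cam(n); p=K@(R@np.array(X,float)+t); return p[:2]/p[2]
def tri(a,pa,b,pb):
    A=[];B=[]
    for n,p in((a,pa),(b,pb)):
        K,R,t=cam(n); d=R.T@np.linalg.inv(K)@np.array([p[0],p[1],1.]); d/=np.linalg.norm(d); C=-R.T@t
        M=np.eye(3)-np.outer(d,d); A.append(M);B.append(M@C)
    X=np.linalg.solve(sum(A),sum(B)); 
    return X
def toworld(n,a):
    K,R,t=cam(n); return R.T@(np.array(a)-t)
E
python3 - <<'E'
from h import *
for c in("top","side"):
    snap(c,c+"0")
    K,R,t=cam(c); print(c,K.round(1).tolist(),(-R.T@t).round(0),R.round(2).tolist())
    for n in ["clipper","clipper_grip","hook_seat","hook_mouth","eye_foot","eye_nominal","comb","spray_bottle","jar"]:
        print(n,[(round(d["confidence"],2),toworld(c,d["at"]).round(0).tolist(),proj(c,toworld(c,d["at"])).round(0).tolist()) for d in viewer.pinpoint(n,c)])
o=robot.observe(); print(o)
E
```

```text
pics
top [[427.5, 0.0, 255.3], [0.0, 427.5, 194.2], [0.0, 0.0, 1.0]] [ 486.   -9. 1228.] [[-0.0, -1.0, -0.01], [-0.99, 0.01, -0.12], [0.12, 0.01, -0.99]]
clipper [(0.58, [490.0, 15.0, 2.0], [251.0, 245.0])]
clipper_grip [(0.75, [485.0, 54.0, 26.0], [237.0, 247.0])]
hook_seat [(0.97, [473.0, 142.0, 23.0], [205.0, 251.0])]
hook_mouth [(0.69, [486.0, 124.0, 24.0], [212.0, 246.0])]
eye_foot [(0.96, [655.0, 17.0, 1.0], [250.0, 187.0]), (0.91, [787.0, 18.0, 1.0], [250.0, 143.0]), (0.89, [772.0, 230.0, 4.0], [177.0, 148.0]), (0.85, [667.0, 137.0, 0.0], [209.0, 184.0]), (0.84, [777.0, -159.0, 2.0], [310.0, 146.0])]
eye_nominal [(0.92, [771.0, 224.0, 35.0], [177.0, 146.0]), (0.88, [780.0, 20.0, 33.0], [248.0, 143.0]), (0.87, [656.0, 21.0, 33.0], [248.0, 186.0]), (0.86, [778.0, -158.0, 32.0], [311.0, 143.0]), (0.63, [666.0, 137.0, 36.0], [207.0, 182.0]), (0.39, [463.0, 295.0, 1.0], [152.0, 255.0])]
comb [(0.67, [553.0, -323.0, 2.0], [369.0, 222.0])]
spray_bottle [(0.86, [636.0, 333.0, 1.0], [141.0, 194.0])]
jar [(0.67, [465.0, 297.0, 2.0], [152.0, 254.0]), (0.3, [492.0, 16.0, 4.0], [250.0, 244
[... 1146 characters left out ...]
, 214.0])]
{'t': 1.0, 'joints': array([ 1.30098324,  0.46748224, -0.01157792,  1.60266294,  0.00601101,
        1.07138769, -0.05629286]), 'joint_velocities': array([-0.00157503, -0.0006796 ,  0.00017721, -0.00089902, -0.00021626,
       -0.00068886, -0.00348535]), 'joint_torque': array([ 2.35811367e-04, -5.20421541e+01, -1.24388735e-02, -2.44057024e+01,
       -5.66475245e-02,  1.11248993e-02,  2.78948917e-07]), 'tcp_pos': array([ 146.11776123, -633.39858093,  214.61926306]), 'tcp_rot': array([ 2.10130617,  0.2391412 , -2.10139708]), 'contact_force': array([0.17590787, 0.39098264, 0.39265282]), 'wrist_torque': array([ 0.00740128, -0.00716838, -0.01850358]), 'grip_width': 1.0024690193433425}
```

View pics/top0.png

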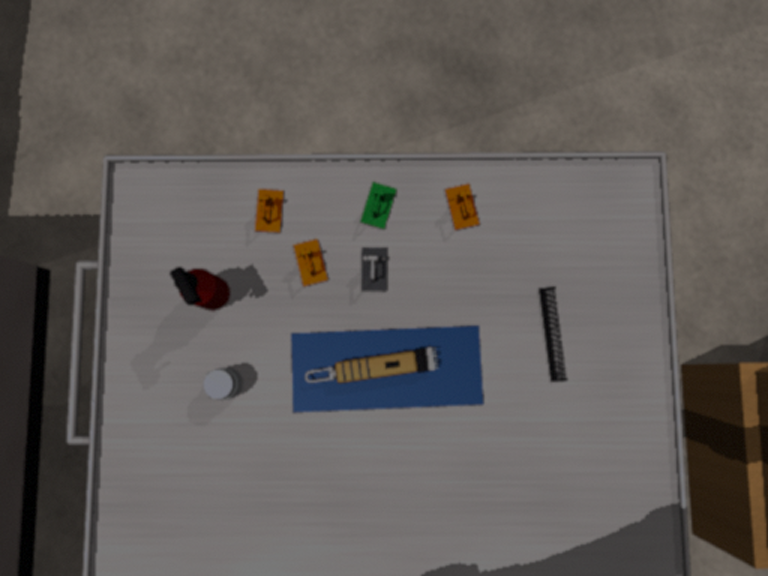

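View pics/side0.png

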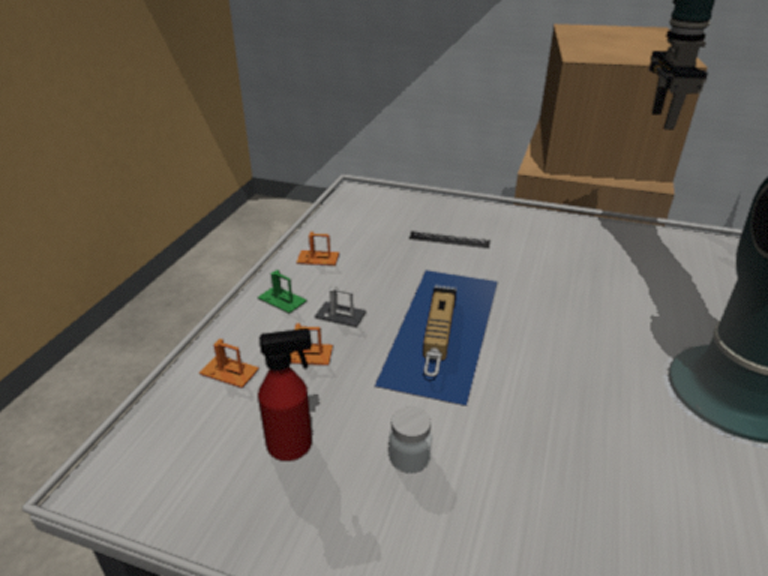

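```bash
python3 - <<'E'
import cv2
a=cv2.imread('pics/top0_raw.png')[115:265,160:340]; cv2.imwrite('pics/cropt.png',cv2.resize(a,None,fx=4.4,fy=4,interpolation=cv2.INTER_CUBIC))
a=cv2.imread('pics/side0_raw.png')[145:265,140:310]; cv2.imwrite('pics/crops.png',cv2.resize(a,None,fx=4.5,fy=4.5,interpolation=cv2.INTER_CUBIC))
E
```

```text
(no output)
```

View pics/cropt.png

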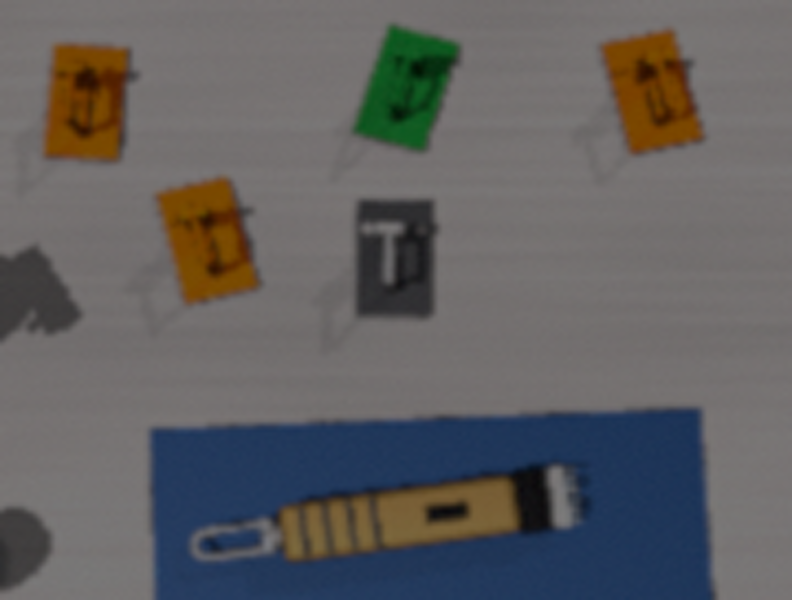

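View pics/crops.png

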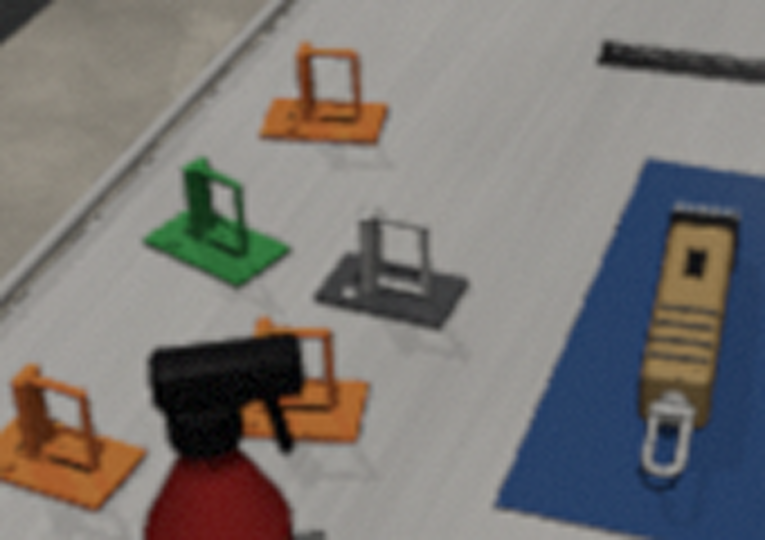

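Candidates for the eye foot (top_raw px): the dark grey one at (250,187), orange at (177,148), (310,146) and (209,184), and green at (250,143). I choose the dark grey one. The clipper is the single gold one at (250,245), hook to the left, with its gate already facing +x. The crops confirm both choices. Next I refine the poses from the silhouettes.

```bash
cat > fit.py <<'E'
from h import *
from scipy.optimize import minimize
def best(name,camn,px):
    L=[]
    for d in viewer.silhouettes(name,camn):
        m=d["mask"]; ys,xs=np.nonzero(m); 
        if len(xs): L.append((np.hypot(xs.mean()-px[0],ys.mean()-px[1]),m,d["confidence"]))
    L.sort(key=lambda a:a[0]); return L[0]
def boxpts(x0,x1,y0,y1,z0,z1): return np.array([[x,y,z] for x in(x0,x1) for y in(y0,y1) for z in(z0,z1)],float)
CL=[boxpts(-75,75,-20,20,0,40),boxpts(-115,-75,-20,20,6,34),
    np.array([[80,y,z] for y in(-11,11) for z in(16,24)]+[[123+11.5*np.cos(a),11.5*np.sin(a),20] for a in np.linspace(-1.57,1.57,9)])]
FT=[boxpts(-17.5,67.5,-25,25,0,6)]
def render(camn,parts,p,z,S=8):
    K,R,t=cam(camn); c,s=np.cos(p[2]),np.sin(p[2]); im=np.zeros((384*2,512*2),np.uint8)
    for P in parts:
        W=np.c_[p[0]+c*P[:,0]-s*P[:,1],p[1]+s*P[:,0]+c*P[:,1],P[:,2]+z]
        q=(K@(R@W.T+t[:,None])); q=(q[:2]/q[2]).T
        h=cv2.convexHull(((q+0.5)*2*256).astype(np.int32))
        cv2.fillConvexPoly(im,h,255,cv2.LINE_8,8)
    return cv2.resize(im,(512,384),interpolation=cv2.INTER_AREA)/255.
def fit(parts,masks,p0,z):
    def cost(q):
        p=np.array([q[0],q[1],q[2]/50])
        return sum(np.abs(render(cn,parts,p,z)-m).sum() for cn,m in masks.items())
    b=min((minimize(cost,[p0[0]+a,p0[1]+d,p0[2]*50],method="Nelder-Mead",options=dict(initial_simplex=[[p0[0]+a,p0[1]+d,p0[2]*50],[p0[0]+a+5,p0[1]+d,p0[2]*50],[p0[0]+a,p0[1]+d+5,p0[2]*50],[p0[0]+a,p0[1]+d,p0[2]*50+5]])) for a in(-2,2) for d in(-2,2)),key=lambda r:r.fun)
    return np.array([b.x[0],b.x[1],b.x[2]/50]),b.fun
E
cat > loc.py <<'E'
from fit import *
for c in("top","side"): viewer.read_camera(c)
M={c:best("clipper",c,px) for c,px in(("top",(248,245)),("side",(290,222)))}
F={c:best("eye_foot",c,px) for c,px in(("top",(250,180)),("side",(228,207)))}
np.savez('m.npz',ct=M["top"][1],cs=M["side"][1],ft=F["top"][1],fs=F["side"][1])
print([(round(m[0],1),m[2],m[1].sum()) for m in list(M.values())+list(F.values())])
for cs in(["top"],["side"],["top","side"]):
    print(cs,"clip",fit(CL,{c:M[c][1] for c in cs},(490,16,1.68),3),"foot",fit(FT,{c:F[c][1] for c in cs},(654,19,0),0))
E
python3 loc.py
python3 - <<'E'
import numpy as np,cv2
m=np.load('m.npz')
a=cv2.imread('pics/top0_raw.png');b=cv2.imread('pics/side0_raw.png')
for im,k in((a,('ct','ft')),(b,('cs','fs'))):
    for q in k:
        c,_=cv2.findContours(m[q].astype(np.uint8),0,1); cv2.drawContours(im,c,-1,(255,0,255),1)
o=np.hstack([cv2.resize(a[150:280,180:310],None,fx=3,fy=4),cv2.resize(b[150:280,190:320],None,fx=3,fy=4)]); cv2.imwrite('pics/masks.png',o)
E
```

```text
[(np.float64(8.3), 0.58, np.int64(948)), (np.float64(4.9), 0.71, np.int64(848)), (np.float64(1.7), 0.72, np.int64(500)), (np.float64(2.3), 0.89, np.int64(482))]
['top'] clip (array([491.17450123,  20.06250079,   1.71201103]), np.float64(286.12156862745104)) foot (array([ 6.55989511e+02,  1.87514528e+01, -4.75009399e-03]), np.float64(43.78823529411765))
['side'] clip (array([491.0144573 ,  18.5456867 ,   1.71296073]), np.float64(139.0862745098039)) foot (array([ 6.55218282e+02,  2.07408533e+01, -5.26544533e-02]), np.float64(126.76862745098039))Traceback (most recent call last):
  File "loc.py", line 8, in <module>
    print(cs,"clip",fit(CL,{c:M[c][1] for c in cs},(490,16,1.68),3),"foot",fit(FT,{c:F[c][1] for c in cs},(654,19,0),0))
                                                                           ~~~^^^^^^^^^^^^^^^^^^^^^^^^^^^^^^^^^^^^^^^^^
  File "fit.py", line 25, in fit
    b=min((minimize(cost,[p0[0]+a,p0[1]+d,p0[2]*50],method="Nelder-Mead",options=dict(initial_simplex=[[p0[0]+a,p0[1]+d,p0[2]*50],[p0[0]+a+5,p0[1]+d,p0[2]*50],[p0[0]+a,p0[1]+d+5,p0[2]*50],[p0[0]+a,p0[1]+d,
[... 718 characters left out ...]
j] = func(sim[j])
              ~~~~^^^^^^^^
    fx = function(np.copy(x), *(wrapper_args + args))
  File "fit.py", line 24, in cost
    return sum(np.abs(render(cn,parts,p,z)-m).sum() for cn,m in masks.items())
  File "fit.py", line 24, in <genexpr>
    return sum(np.abs(render(cn,parts,p,z)-m).sum() for cn,m in masks.items())
                      ~~~~~~^^^^^^^^^^^^^^
  File "fit.py", line 14, in render
    K,R,t=cam(camn); c,s=np.cos(p[2]),np.sin(p[2]); im=np.zeros((384*2,512*2),np.uint8)
          ~~~^^^^^^
  File "h.py", line 9, in cam
    c=viewer.camera_info(n); return np.array(c["camera_matrix"]),np.array(c["R"]),np.array(c["t"])
ValueError: time passes only in moves, steps and waits
```

View pics/masks.png

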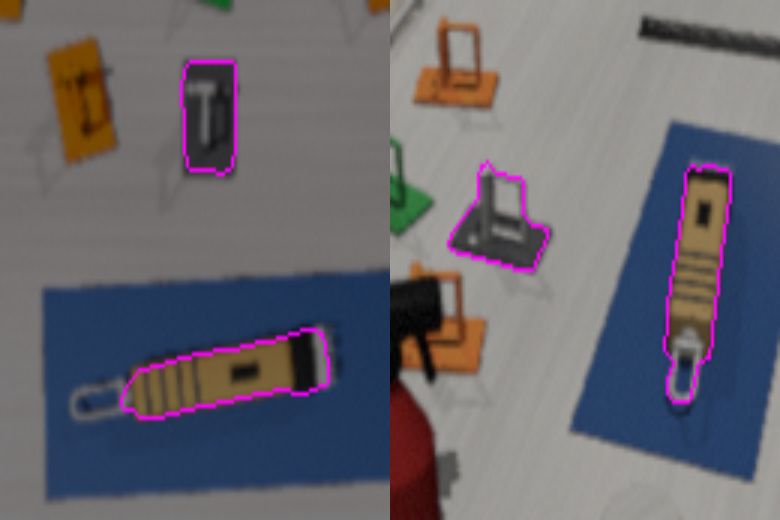

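```bash
python3 - <<'E'
import re
s=open('h.py').read()
s=s.replace('''    c=viewer.camera_info(n); return np.array(c["camera_matrix"]),np.array(c["R"]),np.array(c["t"])''','''    if n not in _C:
        f='cam_%s.npz'%n
        import os
        if not os.path.exists(f):
            c=viewer.camera_info(n); np.savez(f,K=c["camera_matrix"],R=c["R"],t=c["t"])
        d=np.load(f); _C[n]=(d["K"],d["R"],d["t"])
    return _C[n]''').replace("def snap","_C={}\ndef snap")
open('h.py','w').write(s)
E
cat > loc2.py <<'E'
from fit import *
m=np.load('m.npz')
CLT=[CL[0],CL[1],boxpts(75,89,-8,8,12,28)]
FTE=FT+[boxpts(-3,3,-3,3,6,62),boxpts(0,38,-3,3,56,62),boxpts(0,38,-3,3,6,12),boxpts(32,38,-9,9,6,62)]
print(fit(CLT,{"top":m["ct"]},(490,18,1.7),3),fit(CL,{"side":m["cs"]},(490,18,1.7),3))
for parts in(FT,FTE): print(fit(parts,{"top":m["ft"]},(655,19,0),0))
# side frame silhouette: fill window
M=m["fs"]
P=[FT[0],boxpts(-3,38,-3,3,6,62),boxpts(32,38,-9,9,6,62)]
print("side",fit(P,{"side":M},(655,19,0),0),"both",fit(P,{"side":M,"top":m["ft"]},(655,19,0),0))
# edge-based foot in top from colours
im=cv2.imread('pics/top0_raw.png').astype(float); g=im.sum(2)
sub=(g<270)&(im.max(2)-im.min(2)<25)
lab=cv2.connectedComponents(sub.astype(np.uint8))[1]; ys,xs=np.nonzero(sub[155:200,236:264]); 
print(cv2.minAreaRect(np.c_[xs+236,ys+155].astype(np.float32)))
E
python3 loc2.py
```

```text
(array([490.75199569,  22.76614516,   1.7102795 ]), np.float64(144.60392156862744)) (array([490.86007879,  18.52138941,   1.71152969]), np.float64(138.09019607843138))
(array([ 6.56032925e+02,  1.94139115e+01, -1.00185949e-02]), np.float64(42.54509803921569))
(array([ 6.56032925e+02,  1.94139115e+01, -1.00185949e-02]), np.float64(42.54509803921569))
side (array([ 6.56641402e+02,  2.34561326e+01, -4.70471758e-02]), np.float64(114.28627450980392)) both (array([ 6.56085327e+02,  1.94121425e+01, -1.03467943e-02]), np.float64(171.58431372549018))
((250.0, 179.5), (29.0, 18.0), 90.0)
```

```bash
cat >> h.py <<'E'
from scipy.spatial.transform import Rotation as Rn
FY=-0.008; FO=np.array([655.5,19.0])
def rv(psi,s=1):
    y=s*np.array([-np.sin(psi),np.cos(psi),0]); x=np.array([0,0,-1.]); z=np.cross(x,y)
    return Rn.from_matrix(np.c_[x,y,z]).as_rotvec()
def st(): 
    o=robot.observe(); return o
E
python3 - <<'E'
from h import *
print(Rn.from_rotvec(st()["tcp_rot"]).as_matrix().round(2).tolist())
for s in(1,-1):
    print(s,kin.ik([485.7,52.2,110],rv(1.708,s)),kin.ik([655,-100,110],rv(1.56,s)))
E
```

```text
[[-0.0, 0.22, -0.97], [-0.0, -0.97, -0.22], [-1.0, 0.0, 0.0]]
1 [ 0.79099143  0.82379747 -1.32285817  2.02325629  0.92830295  1.09394955
  2.30552784] [-0.6704491   1.05679189  1.33494963  1.70172409 -1.07229445  1.30163779
 -2.25226876]
-1 [ 0.61318199  0.57055507 -0.98819873  2.03093276  0.62728094  0.87632015
 -0.59058866] [ 0.5554255   0.71360003 -0.6692941   1.61474981  0.50609796  0.99313331
 -0.28827246]
```

```bash
python3 - <<'E'
from h import *
R=rv(1.708,-1)
robot.movep([485.7,52.2,110],R)
o=st(); print(o["t"],o["tcp_pos"],o["contact_force"])
snap("top","g1");snap("side","g1s")
a=cv2.imread('pics/g1_raw.png')[150:290,170:330];b=cv2.imread('pics/g1s_raw.png')[120:260,210:370]
cv2.imwrite('pics/g1c.png',cv2.resize(np.hstack([a,b]),None,fx=2.5,fy=2.5,interpolation=cv2.INTER_CUBIC))
E
```

```text
4.025 [485.96899668  51.26422198 109.92347002] [-0.71925828  0.14211984  1.18416934]
```

View pics/g1c.png

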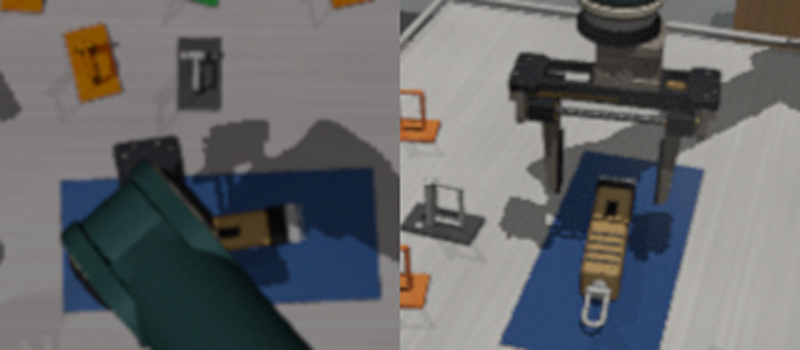

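The gripper straddles the clipper: in the side half of g1c the jaws are at about (555,190) and (662,200), with the gold body between them. I descend and grip.

```bash
python3 - <<'E'
from h import *
R=rv(1.708,-1)
robot.servo_line([485.7,52.2,10],feed=80,rotation=R)
o=st(); print(o["t"],o["tcp_pos"],o["contact_force"])
grip(0.0,55)
o=st(); print(o["t"],o["tcp_pos"],o["contact_force"],o["grip_width"]*92)
robot.servo_line([485.7,52.2,60],feed=60,rotation=R)
o=st(); print(o["t"],o["tcp_pos"],o["contact_force"],o["wrist_torque"],o["grip_width"]*92)
snap("side","g2s")
b=cv2.imread('pics/g2s_raw.png')[100:270,200:380]
cv2.imwrite('pics/g2c.png',cv2.resize(b,None,fx=3.4,fy=3.4,interpolation=cv2.INTER_CUBIC))
E
```

```text
5.525 [486.09608713  52.24687444  10.428224  ] [-0.15861749 -0.41908208 -0.17675921]
6.3583 [485.60445692  52.19711579   9.99372782] [0.18170888 0.07692277 0.40860786] 39.605487021086674
7.3417 [485.42714     52.01817321  59.73578646] [ 0.2326534   0.77594873 -2.28423613] [ 0.07130209 -0.12495296 -0.02006904] 39.656061323355715
```

View pics/g2c.png

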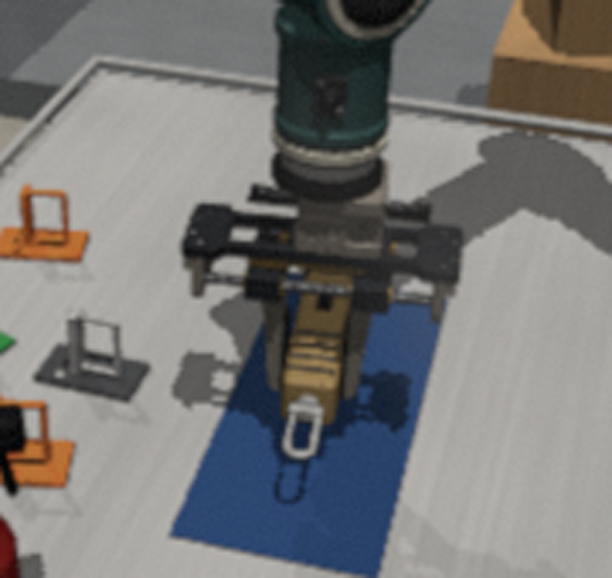

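```bash
cat >> h.py <<'E'
ex=np.array([np.cos(FY),np.sin(FY)]); ey=np.array([-np.sin(FY),np.cos(FY)])
RF=rv(np.pi/2+FY,-1)
def W(fx,fy,z): 
    p=FO+fx*ex+fy*ey; return [p[0],p[1],z]
def F(n=6,dt=0.02):
    f=[]
    for _ in range(n):
        robot.hold(dt); f.append(robot.observe()["contact_force"])
    f=np.mean(f,0); return np.array([f[:2]@ex,f[:2]@ey,f[2]])
def tcpf():
    p=robot.observe()["tcp_pos"]; d=p[:2]-FO; return np.array([d@ex,d@ey,p[2]])
E
python3 - <<'E'
from h import *
robot.servo_line(W(-31,-70,60),feed=150,rotation=RF)
robot.servo_line(W(-31,-70,12),feed=60)
robot.hold(0.3)
print(st()["t"],tcpf(),F(),F(3),F(1),F(1))
robot.servo_line(W(-29,-70,12),feed=20); print(st()["t"],tcpf(),F())
snap("top","g3");snap("side","g3s")
a=cv2.imread('pics/g3_raw.png')[140:260,180:330];b=cv2.imread('pics/g3s_raw.png')[120:240,150:300]
cv2.imwrite('pics/g3c.png',cv2.resize(np.hstack([a,b]),None,fx=2.66,fy=4,interpolation=cv2.INTER_CUBIC))
for n in("hook_seat","hook_mouth"):
  for c in("top","side"):
    print(n,c,[(round(d["confidence"],2),((toworld(c,d["at"])[:2]-FO)@np.c_[ex,ey]).round(1),toworld(c,d["at"])[2].round(0)) for d in viewer.pinpoint(n,c)])
E
```

```text
9.9417 [-30.83475944 -70.05697795  12.29453882] [-0.52642284 -0.47353686 -3.13844106] [ 0.13555917 -0.37431944 -3.23382772] [ 0.67580238  0.4421967  -3.16468028] [ 1.17336282 -0.26860216 -2.6496032 ]
10.375 [-28.81865058 -69.99509745  12.00280743] [-0.01911293 -0.54145337 -3.39270085]
hook_seat top [(0.52, array([-26.5,  21.3]), np.float64(23.0))]
hook_seat side [(0.93, array([-27. ,  17.7]), np.float64(26.0))]
hook_mouth top [(0.53, array([-22. ,   1.1]), np.float64(24.0))]
hook_mouth side [(0.65, array([-23.5,  -0.9]), np.float64(26.0)), (0.16, array([-23.6, 313.6]), np.float64(0.0))]
```

View pics/g3c.png

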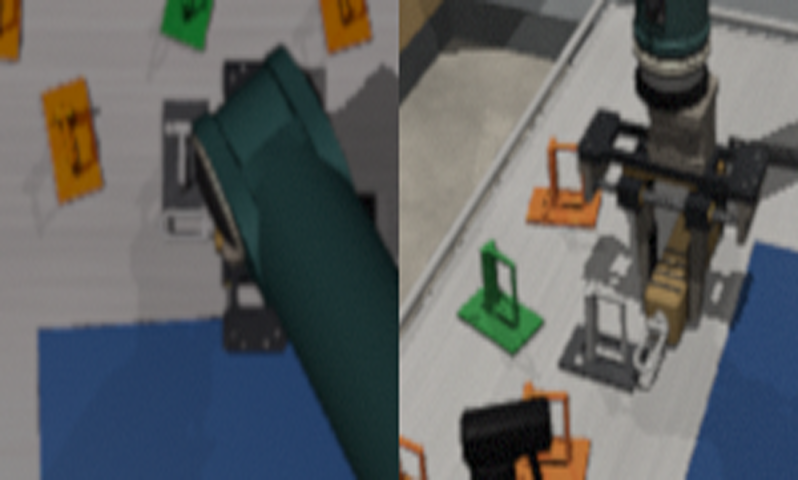

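```bash
cat >> h.py <<'E'
def probe(start,d,maxmm,thr,step=1.0,n=5,feed=15,base=None,z=12):
    """step along foot-frame direction d (2-vector) until the opposing force exceeds thr (confirmed)"""
    d=np.array(d,float); base=F(10) if base is None else base; log=[]; s=0
    while s<maxmm:
        s+=step; p=np.array(start)+s*d
        robot.servo_line(W(p[0],p[1],z),feed=feed)
        f=-(F(n)-base)[:2]@d
        log.append((round(float(tcpf()[:2]@d),2),round(float(f),2)))
        if f>thr:
            f=-(F(8)-base)[:2]@d
            if f>thr: return s,log
    return None,log
E
python3 - <<'E'
from h import *
s,l=probe((-29,-70),(1,0),22,1.2)
print(s,l,tcpf(),st()["t"],F(10))
E
```

```text
15.0 [(-28.01, -0.38), (-26.98, 0.08), (-26.0, -0.12), (-25.0, 0.23), (-24.0, -0.0), (-23.01, -0.19), (-21.99, -0.0), (-20.99, -0.31), (-19.97, 0.05), (-19.0, -0.37), (-18.03, -0.15), (-17.0, -0.13), (-16.01, 0.09), (-15.17, 0.4), (-14.31, 1.6)] [-14.19467704 -70.03400344  11.92268861] 16.075 [-1.80706453 -0.21972995 -3.11856646]
```

```bash
python3 - <<'E'
from h import *
robot.servo_line(W(-28,-72,12),feed=60)
robot.servo_line(W(-28,-114,12),feed=120)
robot.servo_line(W(-0.9,-114,12),feed=100)
robot.hold(0.2)
s,l=probe((-0.9,-114),(0,1),20,1.2)
print(s,l,tcpf(),st()["t"],F(10))
E
```

```text
17.0 [(-112.99, -0.05), (-111.97, 0.34), (-110.97, -0.09), (-109.97, 0.46), (-108.99, 0.47), (-107.96, 0.2), (-106.99, 0.14), (-106.0, -0.15), (-104.99, -0.24), (-103.96, 0.14), (-102.95, 0.08), (-102.0, 0.4), (-100.96, 0.03), (-99.97, 0.42), (-98.97, -0.14), (-97.97, 0.18), (-97.63, 1.61)] [ -0.90361521 -97.55799768  11.98491618] 23.7167 [-0.03648894 -2.81438009 -2.5748671 ]
```

```bash
python3 - <<'E'
from h import *
robot.servo_line(W(-0.9,-108,12),feed=80)
robot.servo_line(W(-28,-108,12),feed=120)
robot.servo_line(W(-28,-66.8,12),feed=120)
robot.servo_line(W(-17.5,-66.8,12),feed=60)
robot.hold(0.2); b=F(12); np.save('base.npy',b); print(st()["t"],b)
x=-17.5
for k in range(20):
    x+=1.0
    robot.servo_line(W(x,-66.8,12),feed=12)
    f=F(4)-b; p=tcpf(); print(p.round(2),f.round(2))
    if np.hypot(f[0],f[1])>7.5 : print("stop force");break
    if p[0]>-3.0: break
print(st()["t"])
E
```

```text
25.7667 [ 0.17982527 -0.02389098 -3.01963191]
[-16.49 -66.76  12.  ] [-0.16  0.17 -0.38]
[-15.49 -66.78  11.99] [-0.29  0.59 -0.03]
[-14.93 -66.79  11.88] [-2.32  0.08  0.48]
[-13.77 -66.85  11.88] [-2.14 -0.13  0.89]
[-12.61 -66.85  11.92] [-2.62 -0.43  0.5 ]
[-11.63 -66.83  11.91] [-3.34 -0.2   0.15]
[-10.61 -66.77  11.93] [-3.78 -0.39  0.13]
[ -9.65 -66.71  11.91] [-4.4   0.48  0.13]
[ -8.65 -66.55  11.95] [-4.21  0.63  0.14]
[ -7.72 -66.69  11.86] [-4.7   0.58 -0.6 ]
[ -6.65 -67.07  11.9 ] [-4.83  0.34 -0.38]
[ -5.68 -67.09  11.9 ] [-5.52  0.09 -0.51]
[ -4.78 -67.17  11.86] [-5.42 -0.06 -0.98]
[ -3.84 -67.35  11.81] [-5.87 -1.21 -0.35]
[ -2.86 -67.59  11.8 ] [-5.43 -0.45 -0.54]
30.5167
```

```bash
python3 - <<'E'
from h import *
b=np.load('base.npy'); y=-67.0
for k in range(12):
    y-=1.5
    x=-2.3 if y>-80 else -1.5
    robot.servo_line(W(x,y,12),feed=15)
    f=F(4)-b; p=tcpf(); print(p.round(2),f.round(2))
    if abs(f[1])>4 or np.hypot(*f[:2])>8: print("stop");break
print(st()["t"])
E
```

```text
[ -2.18 -69.53  11.99] [-4.5  -1.64 -0.22]
[ -1.96 -70.5   12.16] [-4.33 -2.28  0.05]
[ -2.06 -71.63  12.15] [-4.12 -1.53  0.46]
[ -2.17 -73.06  12.04] [-4.24 -1.31  0.31]
[ -2.13 -74.73  12.04] [-3.74 -1.2   0.32]
[ -2.03 -76.67  12.02] [-2.46 -2.02 -0.12]
[ -1.94 -78.46  12.07] [-1.77 -2.88 -0.25]
[ -1.63 -77.87  12.42] [-0.   -0.11  0.2 ]
[ -1.43 -80.34  12.01] [-0.09 -0.07 -0.2 ]
[ -1.51 -82.09  11.99] [-0.26 -0.34  0.22]
[ -1.51 -83.57  11.99] [-0.48  0.07  0.22]
[ -1.49 -85.08  12.  ] [-0.38  0.29 -0.25]
34.35
```

```bash
python3 - <<'E'
from h import *
b=np.load('base.npy'); y=-85.0; hit=0
for k in range(24):
    y-=0.5 if not hit else 0.3
    robot.servo_line(W(-1.2,y,12),feed=10)
    f=F(5)-b; p=tcpf(); print(p.round(2),f.round(2))
    if f[1]>1: hit=1
    if f[1]>6.6: 
        f=F(15)-b; print("tug",f.round(2)); break
print(st()["t"])
E
```

```text
[ -1.21 -85.49  11.99] [-0.31  0.2  -0.25]
[ -1.18 -86.01  12.02] [-0.06  0.22 -0.47]
[ -1.19 -86.54  12.02] [-0.18 -0.19 -0.48]
[ -1.2  -86.95  12.03] [-0.32  0.24 -0.14]
[ -1.18 -87.13  12.02] [-0.11  1.3  -0.22]
[ -1.22 -87.25  12.01] [-0.01  2.78 -0.45]
[ -1.18 -87.35  12.03] [-0.19  4.45 -0.94]
[ -1.2  -87.39  11.99] [ 0.06  5.41 -1.2 ]
[ -1.22 -87.46  11.97] [ 0.37  5.48 -1.35]
[ -1.21 -87.47  11.99] [ 0.36  6.25 -1.8 ]
[ -1.18 -87.51  11.97] [ 0.56  6.63 -1.68]
tug [ 0.51  6.64 -2.07]
38.2667
```

```bash
python3 - <<'E'
from h import *
b=np.load('base.npy'); y=-85-.5*5-.3*6
y=-89.3
for k in range(5):
    y-=0.3
    robot.servo_line(W(-1.2,y,12),feed=10)
    f=F(10)-b; print(y,tcpf().round(2),f.round(2))
    if f[1]>7.2: break
robot.hold(0.4); print("tug",(F(15)-b).round(2))
snap("side","t1s"); snap("top","t1")
robot.servo_line(W(-1.2,-86.6,12),feed=15); print("relaxed",(F(6)-b).round(2),tcpf())
z=12
for dz in (2,1.5)+(0.5,)*8:
    z-=dz; robot.servo_line(W(-1.2,-86.6,z),feed=15); f=F(6)-b; print(z,tcpf().round(2),f.round(2))
    if f[2]>1.5: break
print(st()["t"])
a=cv2.imread('pics/t1_raw.png')[140:260,180:330];b=cv2.imread('pics/t1s_raw.png')[120:240,150:300]
cv2.imwrite('pics/t1c.png',cv2.resize(np.hstack([a,b]),None,fx=2.66,fy=4,interpolation=cv2.INTER_CUBIC))
E
```

```text
-89.6 [ -1.19 -87.51  11.96] [ 0.39  7.03 -2.02]
-89.89999999999999 [ -1.16 -87.58  11.97] [ 0.57  7.41 -2.21]
tug [ 0.51  7.75 -2.32]
relaxed [-0.26  1.63 -0.17] [ -1.24897174 -87.30924681  11.97923609]
10 [ -1.21 -87.12   9.89] [-0.23  0.47 -0.26]
8.5 [ -1.23 -86.87   8.47] [-0.06 -0.19  0.05]
8.0 [ -1.19 -86.62   8.  ] [-0.24  0.4   0.1 ]
7.5 [ -1.22 -86.59   7.49] [-0.31 -0.17 -0.38]
7.0 [ -1.14 -86.55   7.09] [-0.17 -0.04  0.77]
6.5 [ -1.07 -86.57   7.04] [-2.07  0.14  6.4 ]
42.45
```

View pics/t1c.png

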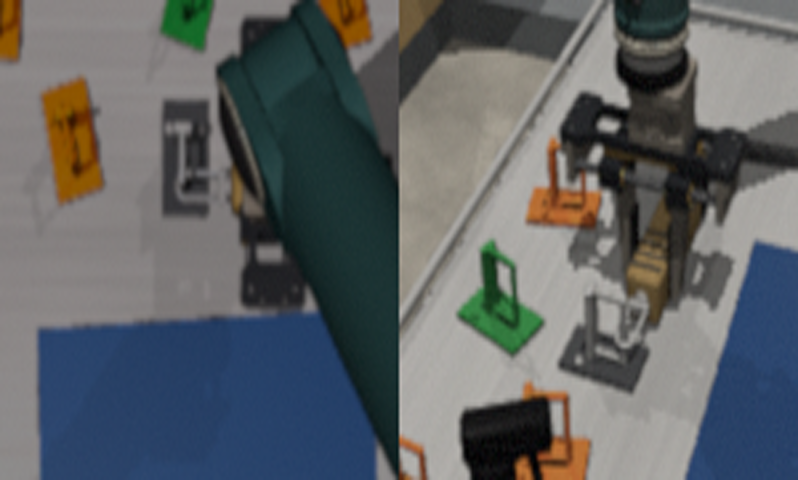

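The tug held at 7.7 N and the hook is around the bar (side half of t1c, about (630,325)). The clipper is on the cart top, so I let go.

```bash
python3 - <<'E'
from h import *
robot.servo_line(W(-1.1,-86.55,7.1),feed=10); robot.hold(0.2)
print(F(6),tcpf())
grip(0.75); robot.hold(0.1); print(F(6),tcpf(),st()["grip_width"])
robot.servo_line(W(-1.1,-86.55,160),feed=100)
robot.movep([350,-400,250],RF); robot.hold(0.2)
print(st()["t"])
snap("top","e1"); snap("side","e1s")
a=cv2.imread('pics/e1_raw.png')[140:260,180:330];b=cv2.imread('pics/e1s_raw.png')[120:240,150:300]
cv2.imwrite('pics/e1c.png',cv2.resize(np.hstack([a,b]),None,fx=2.66,fy=4,interpolation=cv2.INTER_CUBIC))
for n in("hook_seat","hook_mouth","clipper"):
  for c in("top","side"):
    print(n,c,[(round(d["confidence"],2),((toworld(c,d["at"])[:2]-FO)@np.c_[ex,ey]).round(1),toworld(c,d["at"])[2].round(0)) for d in viewer.pinpoint(n,c)])
for n in("comb","jar","spray_bottle"): print(n,[(round(d["confidence"],2),toworld("top",d["at"]).round(0)) for d in viewer.pinpoint(n,"top")])
E
```

```text
[-0.78537527  0.19313652  0.69328286] [ -1.01890839 -86.57051384   7.07971808]
[-0.13684782  0.05606953  0.33205982] [ -1.11057748 -86.53713635   7.09022541] 0.7495829555943255
47.3583
hook_seat top [(0.82, array([1.5, 4.1]), np.float64(21.0))]
hook_seat side [(0.81, array([-2.8,  4.9]), np.float64(20.0))]
hook_mouth top [(0.86, array([  9.2, -17.3]), np.float64(22.0))]
hook_mouth side [(0.67, array([  6.9, -18.8]), np.float64(23.0))]
clipper top [(0.89, array([   1.8, -126.7]), np.float64(1.0))]
clipper side [(0.62, array([  -3.9, -120.7]), np.float64(-0.0))]
comb [(0.83, array([ 555., -319.,    3.]))]
jar [(0.65, array([469., 299.,   1.]))]
spray_bottle [(0.67, array([633., 331.,   0.]))]
```

View pics/e1c.png

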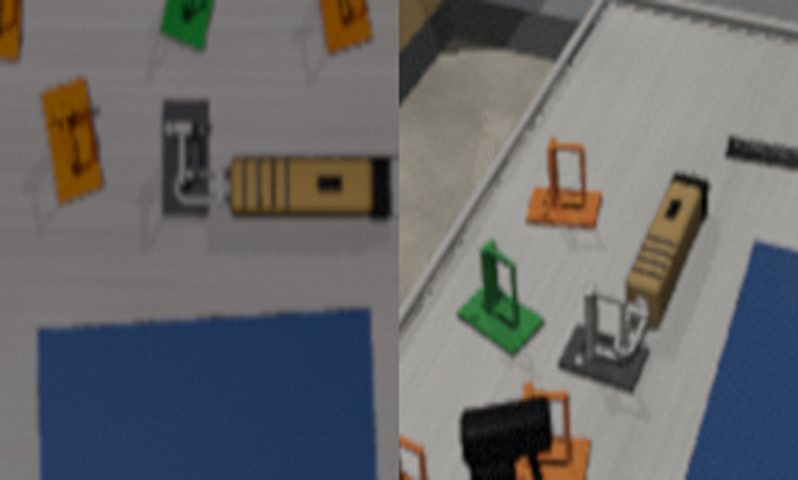

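View pics/e1.png

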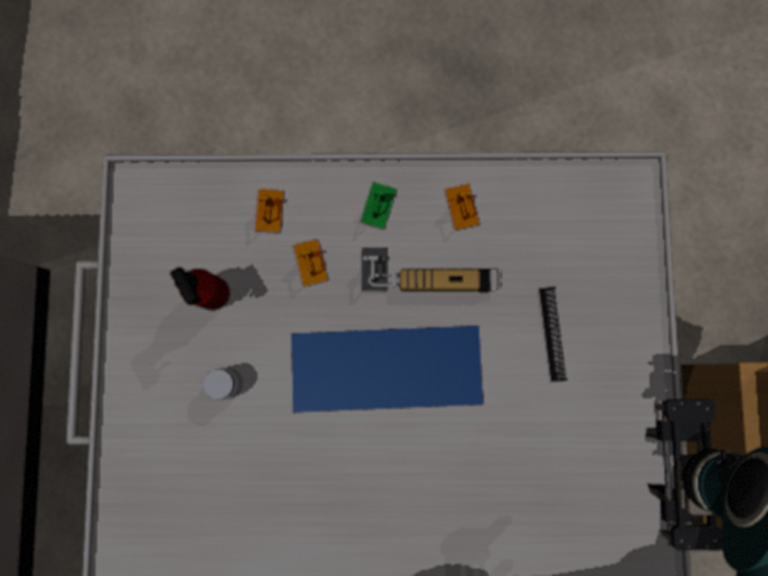

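The final picture shows the clipper flat at about (448,279) with its hook around the bar at about (383,278). The comb, bottle and jar are where they were, and the arm is clear.

```bash
python3 -c "
from h import *
robot.job_done(); print(st()['t'])"
```

```text
the job is handed in; nothing more can be done
the job is handed in; nothing more can be done
```

The clipper is clipped to the steel eye and lying flat on the cart top, let go. I handed the job in at about 47.5 s of the 72 s allowed; no verdict is reported.

- **Finding the bar:** I gripped the clipper at 55 N and located the bar with two light touches of under 3 N. The gate touch gave its x and the hook's tip gave its y.
- **Clipping on:** I pressed the gate in by about 12 mm, which took at most about 6 N. Then I drew the clipper back. The force fell to zero when the gate snapped shut, and the crook met the bar about 20 mm back.
- **Tug:** The tug measured 7.75 N (about 0.79 kg) and held. The eye never felt more than about 8 N, against the 14.7 N limit.
- **Release:** I set the clipper down, but the last 0.5 mm step pushed down with 6.4 N. I eased that off to under 1 N before opening the fingers.

**Last checks:** The pictures show the hook around the bar with the clipper flat. By arm position, the bar was left about 0.5 mm from the end of the hook. The camera networks put the hook seat 4 to 5 mm from the nominal bar point, about 2 to 3 mm from where I felt the bar, which is within their accuracy. The networks disagreed on the clipper's origin by about 6 mm between the two views. The comb, jar and bottle read within about 5 mm of their first positions, which is network noise.

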